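# Lever up the casting plate and shim it level

### The job

The heavy casting plate sags at its front edge. Lever it up with the pry bar, park the bar under the yellow hook so that it holds the plate up without you, then slide the orange shim nose first under the edge at the yellow mark until you feel it come up against the hidden stop, without ramming it. Free the bar from the hook again and let the plate down gently, never dropping it or lifting it by hand, so that it lies level on the shim; leave the bar resting on its fulcrum and the moulds and cup alone.

Things in the scene. Friction and masses are not known exactly. Their poses are not given: they have to be found in the camera images.
- station: Levelling station fixed to the bench: hinge beam, fulcrum block, yellow hook. Origin on the bench under the middle of the plate's front edge; x level, pointing in under the plate to its hinge; z up. In its frame the front edge runs along y at x = 0, from y -110 to +110 mm. The bar lies along x at y -60, handle to -x; the hook stands on its -y side, the shim's place is at y +55.
- fulcrum (a point): Middle of the top of the fulcrum's steel ridge (radius 5 mm, along y), 19.6 mm above the bench, 60 mm before the plate's edge, on a dark wooden block with cheeks 30 mm high, 15 mm to either side of the bar's middle.
- hook (a point): Middle of the underside of the yellow hook's arm, 41 mm above the bench, at station x -180, y -105 mm; arm 30 mm along x, 10 thick, from its post (face at y -114) to its free end at y -80. The bar, pressed down and swung 0.2 rad about the fulcrum (handle to -y), passes under it; let up there it stays, and the hook holds it.
- plate: Heavy marble casting plate 240 x 220 x 30 mm, 3.4 to 5 kg, three blue moulds fixed on it, hinged along its rear edge; the front edge starts 7 mm too low. Origin on the hinge line, 20 mm above the bench, at the underside; x points to the rear, z is its normal, vertical when the plate is level, as it is when it rests on the shim.
- plate_edge (a point): Middle of the plate's lower front edge: 13 mm above the bench at the start, 20 when level on the shim, about 26 while the hook holds the bar.
- shim_place (a point): Point on the bench under the front edge where the middle of the shim goes in, along station +x; the plate's edge and top are painted yellow above it, 30 mm wide.
- stop: Steel stop under the plate in line with the shim's place, out of sight. Origin at its fixed rear block. Its face is screw-adjusted and lies 35 to 53 mm in from the plate's front edge; where exactly is not reported. It does not give way.
- bar: Loose steel pry bar 335 mm long, 22 wide, 12 thick, 0.4 kg; x along it to the tip, z up. Origin on its underside where it sits on the fulcrum, kept by two ribs. Lifting nib at x +78 mm, top at z +13. It rests with the nib under the plate, rising to the handle by 0.25 rad; by 0.16 with the plate level, 0.08 held by the hook, 0.035 to pass under the hook (some 6 to 10 N down on the handle).
- bar_grip (a point): Middle of the bar's red handle (24 mm wide, 18 thick, 85 long), bar frame x -200, z +6 mm.
- bar_mid (a point): Middle of the bar's top face at bar frame x -120 mm: the part that goes under the hook.
- shim: Loose orange shim 100 mm long (x), 30 wide, 20 thick, 90 g, with an upright tab at its tail (20 long, 24 wide, from 20 to 50 mm height, centred at x -36). Origin at the centre of its underside; x points to the nose.
- shim_nose (a point): Middle of the shim's front face: x +50 mm, half its thickness.
- mould_a: Loose blue mould, about 95 x 48 x 17 mm, on the bench; leave alone. Origin at its underside.
- mould_b: Another such blue mould; leave alone. Origin at its underside.
- mixing_cup: White plastic cup 80 mm wide, 85 high, on the bench; leave alone. Origin at its underside.
Not all that is in view belongs to the job. Leave any black or turquoise look-alike of the shim alone.

How it is judged:
On the way, in this order (a step that is already met when the one before it is completed fails the run):
1. the bar, parked under the hook and let go, holds the plate up (front edge over 22.5 mm above the bench) (height (world z) of plate_edge above 0.0225 m and y of bar_mid in the frame of station below -0.076 m and contact force between each of the fingers, the arm and bar below 0.1 N), for 0.3 s.
2. with the plate still held up, the shim is brought up against the stop (over 0.5 N) (height (world z) of plate_edge above 0.0225 m and contact force between shim and stop above 0.5 N), for 0.02 s.
At the end, for the whole second after the job is handed in: Plate level within 0.008 rad, over 4 N on the shim; shim nose over 30 mm in, within 12 mm of the yellow mark's middle, straight within 0.15 rad; bar at rest on the fulcrum (origin within 105 mm of the station's), out of the hook (bar_mid at station y over -73 mm), handle over 40 mm high (angle between plate's own z axis and vertical below 0.008 rad and contact force between shim and plate above 4 N and x of shim_nose in the frame of station above 0.03 m and y of shim_nose in the frame of station between 0.043 and 0.067 m and angle between the x axis of shim and the x axis of station, either way round below 0.15 rad and y of bar_mid in the frame of station above -0.073 m and distance between bar and station below 0.105 m and height (world z) of bar_grip above 0.04 m and linear speed of each of bar, shim below 0.02 m/s and angular speed of plate below 0.03 rad/s); the robot touches nothing.
It fails at once if the plate is dropped or jerked (turns faster than 0.5 rad/s) (angular speed of plate above 0.5 rad/s).
It fails at once if the shim is rammed against the stop with over 25 N (contact force between shim and stop above 25 N).
It fails at once if the gripper lifts or pushes the plate itself (over 8 N) (contact force between any of the fingers, the arm and plate above 8 N).
It fails at once if a loose mould or the cup is moved by more than 20 mm (distance of any of mould_a, mould_b, mixing_cup from where it was at the start of the episode above 0.02 m).
It also fails if it takes over 64 s, if anything falls off the work surface, if the arm or the gripper's body presses on something with over 40 N, if the wrist force passes 120 N, or if a joint passes its speed limit or range.

### The arm

A 6-joint arm with a two-finger parallel gripper is mounted at the origin on the work surface. World frame = base frame: x ahead of the robot, y to its left, z up, the work surface at z = 0. Lengths are in m, angles in rad, forces in N, time in s.
With the tool pointing down it reaches from about 0.325 to 0.775 m from the base axis. Payload 5.5 kg.
Tool frame: the origin (TCP) lies at the very end of the fingers, on their centre line; the grasp point (between the pads) lies 19 mm behind it; z points along the fingers, y is the line along which they close (so a half turn about z gives the same grasp; the last joint's range is limited). The gripper opens to 85 mm and grips with 20 to 120 N. Pads are 22 mm wide; open, the fingers measure 114 mm over their backs; the gripper's body (76 mm by 85 mm) begins 54 mm behind the grasp point. The pads swing forward as they close: fully open they stand 13 mm farther back than shut.
Start: joints at [-1.345, 0.091, 1.231, -0, 1.82, -0.057], TCP at [0.167, -0.576, 0.231] pointing down, gripper open.
Joint ranges: [-2.87, 2.87], [-0.86, 2.18], [0.17, 2.46], [-1.51, 4.65], [0.06, 2.69], [-2.65, 2.65]. Speed limits (rad/s): [2.57, 2.57, 3.01, 3.14, 3.14, 3.14].

### API

Orientations are given as a unit quaternion [x, y, z, w].
In Python, from workcell import robot gives the robot as it stands.
- The arm moves only by the tool step_arm, never from a script. Its argument "increments" is a list that holds one entry, the list of rows, each a list of 7 numbers: the shift along the tool's x, y, z as a fraction of full scale, then the turn, a rotation vector about the tool's x, y, z as a fraction of full scale, then the closure in counts, from 0 (fully open) to 255 (shut). A call has 1 to 8 rows; each row is the pose to reach, as a shift and turn from the pose commanded when the call began, along the tool's axes at that moment; what a row does not reach only later rows make up. Full scale, the value 1, is 0.1 m for a shift and 90 degrees for a turn. A row lasts 1/8 s, in which the tool goes at most 62.5 mm and 10.7 degrees, less where a joint would pass 70% of its speed; a pose out of reach is approached as far as the arm can. A call with a number of a shift or a turn outside -1 to 1 is refused whole. A call with a gripper value outside its range is refused whole. The fingers move at their own pace and stop on an object; "force" is the grip in N (left out, the last holds). Time passes only in rows, so rows that repeat a pose let the fingers close. It gives the time, the measured TCP pose, the force, the opening and the grip force at its end, in the units of the state.
- robot.state(): the state, without advancing time (a new reading comes with each control period).
- robot.read_camera(name): name is "scene" or "top" or "wrist"; returns (picture, depth): 400x640x3 uint8, red, green, blue; 400x640 float32, m along the optical axis (not along the pixel's ray), 0 where there is no reading.
- robot.camera_model(name): a dict with "mtx" (3x3 intrinsics, pixels), "T" (4x4, takes a point from camera to world coordinates); the wrist camera has in their place "hand_eye" (4x4, takes a point from camera to tool coordinates, whose origin is the TCP and whose axes are the flange's). Camera axes: x right, y up, looking along -z (the intrinsics and any distortion apply to the point x, -y, -z); pixel columns grow to the right and rows downward; lengths in m; the calibration is good to about 2 mm. The wrist camera is an equidistant fisheye: a pixel r from the principal point sees the ray r / f radians off the axis. A picture is of the moment at which its call begins: read the wrist's pose just before it. camera_model takes no time and is no camera call.
- robot.sign_off(): hands the job in; it is judged then, once.
The state is a dict: "time": time; "qpos": joint angles; "joint_vel": joint speeds; "tau": joint torques, N m; "tool_pos": TCP position; "tcp_rot": TCP orientation; "ft_force": force on the tool from outside, world axes, zero at the start; "moment": the same for the moment, N m; "gripper_width": opening from 0.0 (shut) to 1.0 (fully open); "grip_force": force on a finger pad.
Only numpy, scipy, OpenCV 4.12 (cv2) and the standard library are available. Lean on these libraries where they do the work, as an engineer would, in place of code of your own. Each camera call takes 0.05 s, during which the arm holds its last target. There are 200 camera calls.

## Working session

There is one attempt and no reset: what is moved stays moved. The work goes in short steps, Python scripts to look and compute and a tool call to move; the robot and the scene stay as the last step left them, time stands still between calls to the robot, and variables do not carry over. Pictures are saved under pics/ and viewed, at most 12 in all, crops included, and the job is handed in when it is done.

Besides the shell and the picture viewer there is one more tool, called after "Request:" as a command line: name --argument value ..., lists and objects as JSON in quotes. step_arm: Moves the arm, as the interface text tells. Its arguments: {"type":"object","properties":{"increments":{"type":"array","items":{"type":"array","items":{"type":"array","items":{"type":"number"}}}},"force":{"type":"number"}},"required":["increments"]}

```bash
mkdir -p pics; ls
python3 - <<'E'
from workcell import robot
import cv2,numpy as np
s=robot.state();print({k:np.round(v,3).tolist() for k,v in s.items()})
for n in ("scene","top"):
    p,d=robot.read_camera(n);cv2.imwrite(f"pics/{n}0.png",p[:,:,::-1]);np.savez(f"pics/{n}0.npz",p=p,d=d)
    m=robot.camera_model(n);print(n,m)
print(robot.camera_model("wrist"))
E
```

```text
pics
{'time': 0.0, 'qpos': [-1.345, 0.092, 1.232, 0.0, 1.82, -0.057], 'joint_vel': [0.001, -0.001, -0.001, -0.0, -0.001, 0.002], 'tau': [-0.001, -45.872, -41.803, -0.0, 0.012, -0.0], 'tool_pos': [0.167, -0.576, 0.23], 'tcp_rot': [0.99, 0.141, -0.0, -0.001], 'ft_force': [0.124, -0.673, -0.039], 'moment': [-0.055, -0.02, -0.021], 'grip_force': 0.0, 'gripper_width': 1.001}
scene {'mtx': array([[434.55238983,   0.        , 319.60428454],
       [  0.        , 434.55238983, 198.75960886],
       [  0.        ,   0.        ,   1.        ]]), 'T': array([[-0.88841265, -0.29768264,  0.34943957,  0.98542757],
       [ 0.45894414, -0.59200437,  0.66249611,  0.79955802],
       [ 0.00965616,  0.74894317,  0.66256388,  0.92241355],
       [ 0.        ,  0.        ,  0.        ,  1.        ]])}
top {'mtx': array([[455.81587187,   0.        , 321.42888708],
       [  0.        , 455.81587187, 202.87306185],
       [  0.        ,   0.        ,   1.        ]]), 'T': array([[ 0.0285428 ,  0.99542003, -0.09123747,  0.40955931],
       [-0.99956057,  0.02915308,  0.00536291, -0.02884618],
       [ 0.0079982 ,  0.0910443 ,  0.99581472,  1.39014422],
       [ 0.        ,  0.        ,  0.        ,  1.        ]])}
{'mtx': array([[309.70691629,   0.        , 314.62137534],
       [  0.        , 309.70691629, 199.1395807 ],
       [  0.        ,   0.        ,   1.        ]]), 'hand_eye': array([[ 1.55226560e-03,  9.50461488e-01,  3.10838463e-01,
         7.97337774e-02],
       [ 9.99998780e-01, -1.53049438e-03, -3.13950014e-04,
         1.42191976e-03],
       [ 1.77339124e-04,  3.10838571e-01, -9.50462704e-01,
        -1.42179661e-01],
       [ 0.00000000e+00,  0.00000000e+00,  0.00000000e+00,
         1.00000000e+00]])}
```

View pics/top0.png

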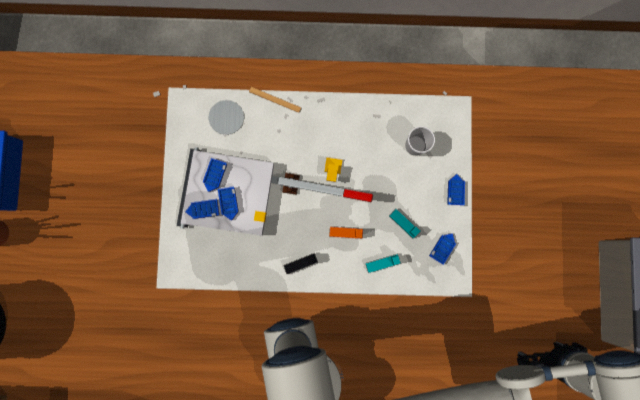

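View pics/scene0.png

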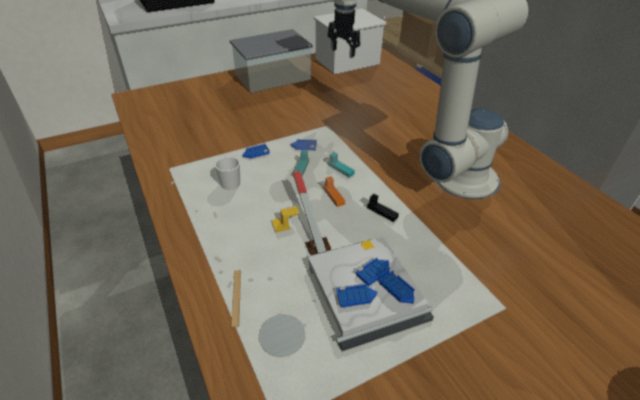

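Candidates for the shim: orange (346,232), teal (405,222), teal (382,263), black (300,263). I choose the orange one. In the top view the plate's yellow mark is at (260,216), the red handle at (358,195) and the hook at (334,168). In the scene view the orange one, at (334,190), shows its tab at the end away from the plate.

```bash
cat > h.py <<'E'
import numpy as np,cv2
from scipy.spatial.transform import Rotation as R
from workcell import robot
def ray(m,T,uv):
    K=m["mtx"];uv=np.asarray(uv,float).reshape(-1,2)
    x=(uv[:,0]-K[0,2])/K[0,0];y=(uv[:,1]-K[1,2])/K[1,1]
    if "hand_eye" in m:
        r=np.hypot(x,y)+1e-12;d=np.c_[x/r*np.sin(r),-y/r*np.sin(r),-np.cos(r)]
    else: d=np.c_[x,-y,-np.ones(len(x))]
    return T[:3,3],d@T[:3,:3].T
def onz(m,T,uv,z):
    o,d=ray(m,T,uv);return o+d*((z-o[2])/d[:,2])[:,None]
COL={"red":((0,140,60),(6,255,255)),"orange":((8,150,90),(17,255,255)),"yellow":((20,150,100),(32,255,255))}
def blobs(p,c,amin=30):
    h=cv2.cvtColor(p,cv2.COLOR_RGB2HSV);M=cv2.inRange(h,*COL[c])
    cs,_=cv2.findContours(M,cv2.RETR_EXTERNAL,cv2.CHAIN_APPROX_NONE)
    return [c for c in cs if cv2.contourArea(c)>amin]
def wrist(name=None):
    s=robot.state();p,d=robot.read_camera("wrist");m=robot.camera_model("wrist")
    T=np.eye(4);T[:3,:3]=R.from_quat(s["tcp_rot"]).as_matrix();T[:3,3]=s["tool_pos"]
    if name:cv2.imwrite(f"pics/{name}.png",p[:,:,::-1])
    return p,d,m,T@m["hand_eye"],s
E
python3 - <<'E'
from h import *
z={"red":.083,"orange":.02,"yellow":.047}
for n in("top","scene"):
    f=np.load(f"pics/{n}0.npz");p,d=f["p"],f["d"];m=robot.camera_model(n);T=m["T"]
    for c in COL:
        for b in blobs(p,c,25):
            M=np.zeros(p.shape[:2],np.uint8);cv2.drawContours(M,[b],-1,1,-1)
            v,u=np.nonzero(M);o,r=ray(m,T,np.c_[u,v]);P=o+r*d[v,u][:,None];P=P[d[v,u]>0]
            box=cv2.boxPoints(cv2.minAreaRect(b))
            print(n,c,cv2.contourArea(b),"px",np.round([u.mean(),v.mean()]),"depth pt",np.round(np.median(P,0),3),"z10/90",np.round(np.percentile(P[:,2],[10,90]),3))
            if n=="top":print(np.round(onz(m,T,box,z[c])[:,:2],3).tolist(), np.round(onz(m,T,[[u.mean(),v.mean()]],z[c]),3))
p=np.load("pics/top0.npz")["p"]
cv2.imwrite("pics/crop.png",cv2.resize(p[140:280,230:430,::-1],None,fx=4,fy=4,interpolation=cv2.INTER_CUBIC))
E
```

```text
top red 201.5 px [358. 195.] depth pt [ 0.555 -0.141  0.082] z10/90 [0.074 0.09 ]
[[0.551, -0.096], [0.574, -0.1], [0.56, -0.183], [0.537, -0.179]] [[ 0.555 -0.14   0.083]]
top orange 722.0 px [556. 392.] depth pt [-0.006 -0.745 -0.001] z10/90 [-0.004  0.003]
[[0.036, -0.661], [0.04, -0.843], [-0.016, -0.842], [-0.021, -0.66]] [[ 0.002 -0.736  0.02 ]]
top orange 33.0 px [596. 352.] depth pt [ 0.113 -0.868 -0.001] z10/90 [-0.003  0.003]
[[0.123, -0.834], [0.125, -0.899], [0.11, -0.898], [0.109, -0.833]] [[ 0.117 -0.858  0.02 ]]
top orange 3636.5 px [416. 364.] depth pt [ 0.07  -0.331 -0.001] z10/90 [-0.004  0.003]
[[0.135, -0.195], [0.19, -0.43], [0.017, -0.468], [-0.037, -0.236]] [[ 0.07  -0.327  0.02 ]]
top orange 275.0 px [346. 232.] depth pt [ 0.449 -0.112  0.019] z10/90 [0.015 0.047]
[[0.436, -0.063], [0.465, -0.064], [0.462, -0.162], [0.433, -0.16]] [[ 0.449 -0.112  0.02 ]]
top orange 105842.0 px [296. 209.] depth pt [ 0.536  0.253 -0.002] z10/90 [-0.006  0.002]
[[0.978, 0.972], [1.042, -1.017], [-0.013, -0.98], [-0.061, 0.876]] [[0.515 0.039 0.02 ]]
top yellow 87.0 px [260. 216
[... 313 characters left out ...]
]]
scene red 94.5 px [299. 182.] depth pt [ 0.563 -0.134  0.085] z10/90 [0.076 0.093]
scene orange 208.5 px [334. 192.] depth pt [ 0.458 -0.109  0.022] z10/90 [0.016 0.043]
scene orange 41517.5 px [531. 290.] depth pt [0.149 0.475 0.001] z10/90 [-0.002  0.003]
scene orange 1540.5 px [416. 122.] depth pt [-0.062 -0.358  0.001] z10/90 [-0.002  0.004]
scene orange 22212.5 px [197. 194.] depth pt [ 0.907 -0.58   0.002] z10/90 [-0.001  0.005]
scene orange 310.0 px [324.  75.] depth pt [ 0.077 -0.893  0.002] z10/90 [-0.001  0.005]
scene yellow 48.0 px [367. 245.] depth pt [0.494 0.148 0.046] z10/90 [0.043 0.048]
scene yellow 247.5 px [284. 219.] depth pt [ 0.651 -0.056  0.028] z10/90 [0.008 0.054]
```

View pics/crop.png

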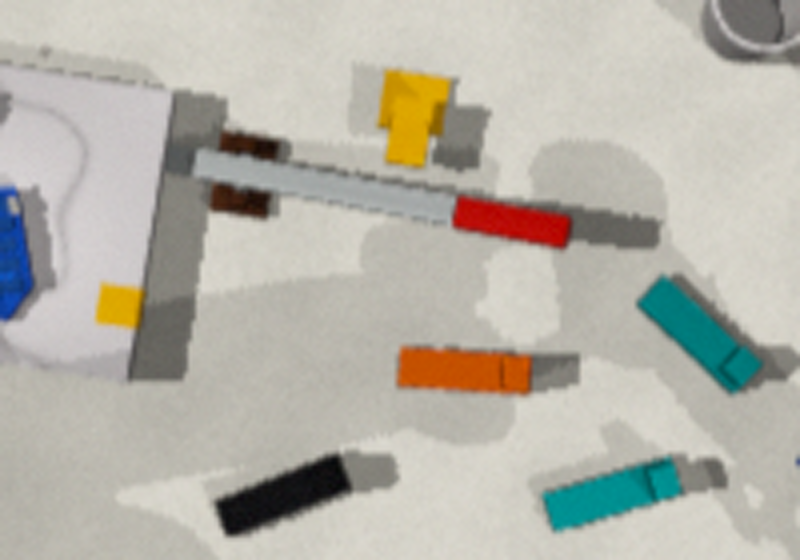

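The crop shows the orange shim with its nose left (crop 400,367) and tab right (515,374), pointing roughly at the plate. The red handle is at (512,222), the dark fulcrum cheeks at (245,175) and the hook arm at (408,135). Next I move above the handle for a close wrist view.

Request:
step_arm --increments '[[[1,-0.6,0,0,0,-0.705,0],[1,-0.6,0,0,0,-0.705,0],[1,-0.6,0,0,0,-0.705,0],[1,-0.6,0,0,0,-0.705,0],[1,-0.6,0,0,0,-0.705,0],[1,-0.6,0,0,0,-0.705,0],[1,-0.6,0,0,0,-0.705,0]]]'

```text
time: 0.98
tool_pos: [0.2467, -0.4905, 0.2308]
tcp_rot: [0.768, 0.64, 0.0, -0.0]
ft_force: [-0.9, 0.1, 0.7]
gripper_width: 1.002
grip_force: 0.0
```

Request:
step_arm --increments '[[[0.94,0.61,0,0,0,0,0],[0.94,0.61,0,0,0,0,0]]]'

```text
time: 1.23
tool_pos: [0.3242, -0.4081, 0.2309]
tcp_rot: [0.77, 0.638, 0.0, -0.0]
ft_force: [0.6, -0.5, -0.1]
gripper_width: 0.999
grip_force: 0.0
```

Request:
step_arm --increments '[[[0.94,0.61,0,0,0,0,0],[0.94,0.61,0,0,0,0,0]]]'

```text
time: 1.48
tool_pos: [0.4017, -0.3258, 0.2311]
tcp_rot: [0.769, 0.639, 0.0, -0.0]
ft_force: [0.2, -0.0, 0.4]
gripper_width: 1.003
grip_force: 0.0
```

Request:
step_arm --increments '[[[0.94,0.61,0,0,0,0,0],[0.94,0.61,0,0,0,0,0]]]'

```text
time: 1.72
tool_pos: [0.4786, -0.2442, 0.2311]
tcp_rot: [0.769, 0.639, 0.0, -0.0]
ft_force: [0.5, -0.4, 0.7]
gripper_width: 1.001
grip_force: 0.0
```

Request:
step_arm --increments '[[[0.94,0.61,0,0,0,0,0],[0.94,0.61,0,0,0,0,0],[0.94,0.61,0,0,0,0,0],[0.94,0.61,0,0,0,0,0]]]'

```text
time: 2.22
tool_pos: [0.554, -0.1648, 0.2309]
tcp_rot: [0.769, 0.64, -0.0, -0.0]
ft_force: [-0.1, 0.8, 0.4]
gripper_width: 1.003
grip_force: 0.0
```

Run:
```python
from h import *
p,d,m,T,s=wrist("w1");np.savez("pics/w1.npz",p=p,d=d,T=T)
print(s["time"],s["tool_pos"],R.from_quat(s["tcp_rot"]).as_matrix().round(3).tolist(),s["qpos"],s["ft_force"])
for c,z in{"red":.083,"orange":.02,"yellow":.047}.items():
    for b in blobs(p,c,60):
        M=np.zeros(p.shape[:2],np.uint8);cv2.drawContours(M,[b],-1,1,-1)
        v,u=np.nonzero(M);o,r=ray(m,T,np.c_[u,v]);q=d[v,u]
        dc=r@(-T[:3,2]);P=(o+r/dc[:,None]*q[:,None])[q>0]
        print(c,cv2.contourArea(b),np.round([u.mean(),v.mean()]),"dpt",np.round(np.median(P,0),3) if len(P) else 0,"z",np.percentile(P[:,2],[10,90]).round(3) if len(P) else 0)
        e=cv2.approxPolyDP(b,4,True)[:,0]
        print(e.tolist(),onz(m,T,e,z)[:,:2].round(3).tolist())
```

```text
2.225 [ 0.55401288 -0.16476879  0.23092423] [[0.181, 0.983, -0.001], [0.983, -0.181, -0.0], [-0.0, -0.001, -1.0]] [-3.47641568e-01  3.22377743e-02  1.29257454e+00 -5.15274276e-04
  1.81762920e+00 -1.65336174e-01] [-0.13360812  0.8471773   0.3947846 ]
red 1933.5 [314. 156.] dpt [ 0.559 -0.138  0.083] z [0.076 0.091]
[[305, 113], [303, 198], [324, 199], [326, 115]] [[0.558, -0.097], [0.541, -0.178], [0.561, -0.182], [0.577, -0.102]]
orange 554.0 [165. 391.] dpt [ 0.146 -0.583 -0.   ] z [-0.001  0.001]
[[146, 399], [179, 399], [191, 390], [152, 380]] [[0.094, -0.595], [0.192, -0.581], [0.238, -0.545], [0.155, -0.52]]
orange 1487.0 [459. 379.] dpt [ 0.768 -0.647 -0.001] z [-0.001  0.   ]
[[454, 352], [434, 388], [451, 399], [483, 399], [468, 354]] [[0.737, -0.521], [0.705, -0.62], [0.748, -0.682], [0.831, -0.727], [0.767, -0.539]]
orange 8370.5 [ 42. 310.] dpt [-0.121 -0.363  0.   ] z [-0.001  0.001]
[[0, 199], [0, 306], [63, 397], [91, 348], [89, 332], [66, 271], [50, 278], [28, 261], [8, 205]] [[-0.043, -0.093], [-0.296, -0.34], [-0.295, -0.673], [0.032, -0.438], [0.06, -0.393], [0.091
[... 922 characters left out ...]
 [16, 73], [42, 97], [48, 165], [85, 248], [127, 299], [138, 298], [145, 307], [161, 305], [105, 150], [89, 71], [83, 0], [27, 0], [26, 19], [23, 0], [21, 44], [16, 5]] [[0.063, 0.267], [0.052, 0.105], [0.108, 0.099], [0.171, 0.033], [0.149, -0.072], [0.171, -0.216], [0.214, -0.315], [0.239, -0.314], [0.245, -0.333], [0.279, -0.33], [0.281, -0.081], [0.281, 0.032], [0.283, 0.144], [0.151, 0.215], [0.148, 0.18], [0.14, 0.222], [0.131, 0.142], [0.118, 0.224]]
yellow 1998.0 [376.  73.] dpt [ 0.64  -0.067  0.05 ] z [0.007 0.052]
[[343, 59], [344, 84], [367, 84], [369, 94], [404, 93], [402, 55]] [[0.605, -0.048], [0.602, -0.075], [0.626, -0.078], [0.626, -0.089], [0.664, -0.093], [0.669, -0.052]]
```

View pics/w1.png

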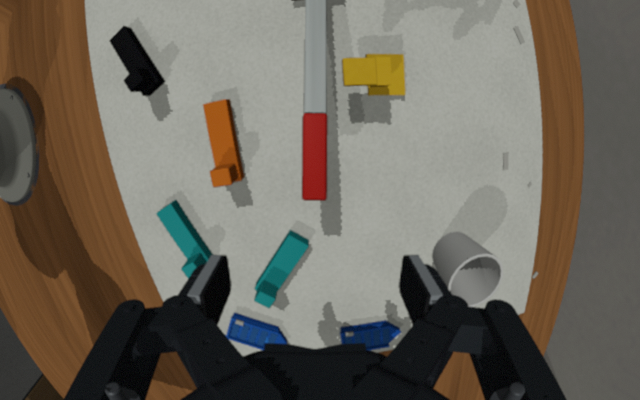

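The wrist view shows the red handle at (314,156), hook arm at (358,72), orange shim at (221,142) with its tab at (224,174), and the cup at (465,265). Positions agree with the top view: handle centre (0.559,-0.139), bar direction about 1.375 rad. Next: descend and grip.

Request:
step_arm --increments '[[[0.07,0,0.5,0,0,0.009,90],[0.14,0,1,0,0,0.009,90],[0.14,0,1,0,0,0.009,90]]]'

```text
time: 2.65
tool_pos: [0.5535, -0.1509, 0.1264]
tcp_rot: [0.773, 0.634, -0.003, -0.004]
ft_force: [0.1, -0.4, 0.3]
gripper_width: 0.648
grip_force: 0.0
```

Request:
step_arm --increments '[[[0,0,0.4,0,0,0,90],[0,0,0.73,0,0,0,90],[0,0,0.73,0,0,0,90],[0,0,0.73,0,0,0,90]]]'

```text
time: 3.15
tool_pos: [0.5581, -0.1519, 0.0617]
tcp_rot: [0.773, 0.635, 0.001, 0.002]
ft_force: [1.2, 0.6, 0.7]
gripper_width: 0.648
grip_force: 0.0
```

Request:
step_arm --increments '[[[0,0,0,0,0,0,255],[0,0,0,0,0,0,255],[0,0,0,0,0,0,255],[0,0,0,0,0,0,255],[0,0,0,0,0,0,255]]]' --force 50

```text
time: 3.78
tool_pos: [0.5575, -0.1514, 0.0597]
tcp_rot: [0.772, 0.635, 0.0, 0.001]
ft_force: [-0.5, -3.2, 5.6]
gripper_width: 0.274
grip_force: 53.1
```

Request:
step_arm --increments '[[[-0.015,0,0.055,0,0,0,255],[-0.03,0,0.11,0,0,0,255],[-0.04,0,0.17,0,0,0,255],[-0.05,0,0.23,0,0,0,255],[-0.06,0,0.29,0,0,0,255],[-0.07,0,0.35,0,0,0,255],[-0.075,0,0.4,0,0,0,255],[-0.08,0,0.45,0,0,0,255]]]'

```text
time: 4.78
tool_pos: [0.5564, -0.1589, 0.0154]
tcp_rot: [0.772, 0.635, 0.001, 0.001]
ft_force: [-1.3, -0.9, 9.9]
gripper_width: 0.273
grip_force: 54.4
```

Run:
```python
from h import *
p,d,m,T,s=wrist("w2")
print({k:np.round(v,3).tolist() for k,v in s.items()})
```

```text
{'time': 4.775, 'qpos': [-0.337, 0.098, 1.609, 0.001, 1.431, -0.143], 'joint_vel': [-0.006, 0.035, 0.036, 0.005, -0.069, -0.007], 'tau': [0.414, -38.953, -35.462, -0.042, -0.458, 0.393], 'tool_pos': [0.556, -0.159, 0.015], 'tcp_rot': [0.772, 0.635, 0.001, 0.001], 'ft_force': [-1.272, -0.949, 9.884], 'moment': [0.395, 0.14, 0.435], 'grip_force': 54.366, 'gripper_width': 0.273}
```

View pics/w2.png

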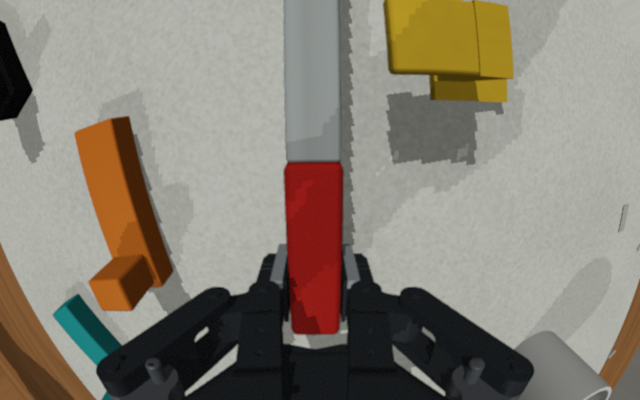

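The wrist view shows the handle squarely between the pads, centred at (313,250). The hook is at upper right (430,40), and the handle is lowered and clear. Now I press a little more and swing.

Request:
step_arm --increments '[[[0,0,0.04,0,0,0,255],[0.002,0.085,0.04,0,0,-0.026,255],[0.007,0.17,0.04,0,0,-0.051,255],[0.015,0.254,0.04,0,0,-0.076,255],[0.027,0.339,0.04,0,0,-0.102,255],[0.042,0.422,0.04,0,0,-0.127,255],[0.061,0.505,0.04,0,0,-0.153,255],[0.08,0.577,0.04,0,0,-0.175,255]]]'

```text
time: 5.82
tool_pos: [0.6139, -0.1632, 0.0109]
tcp_rot: [0.679, 0.734, -0.0, 0.001]
ft_force: [-2.9, -4.2, 7.5]
gripper_width: 0.273
grip_force: 55.1
```

Run:
```python
from h import *
p,d,m,T,s=wrist("w3")
print({k:np.round(v,3).tolist() for k,v in s.items()})
```

```text
{'time': 5.825, 'qpos': [-0.313, 0.25, 1.448, -0.001, 1.443, -0.391], 'joint_vel': [0.032, 0.142, -0.167, -0.006, 0.021, -0.239], 'tau': [3.762, -47.273, -36.409, 1.167, -0.754, -0.634], 'tool_pos': [0.614, -0.163, 0.011], 'tcp_rot': [0.679, 0.734, -0.0, 0.001], 'ft_force': [-2.927, -4.216, 7.463], 'moment': [-0.325, 0.5, -0.952], 'grip_force': 55.065, 'gripper_width': 0.273}
```

View pics/w3.png

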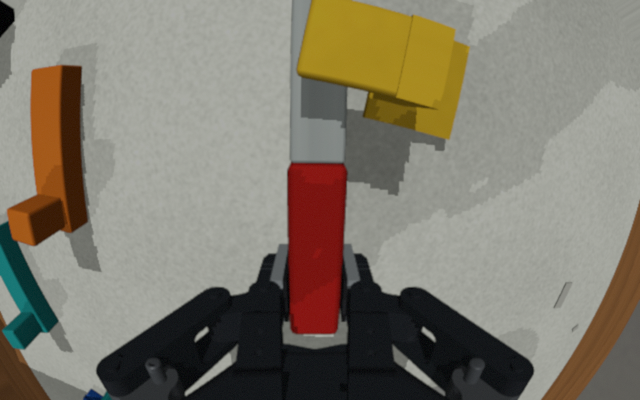

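Hook arm end at (305,40) overlaps the bar (columns 291–347), so the bar is about 5 mm past the hook's free end by its centre. Now let it up.

Request:
step_arm --increments '[[[0,0,-0.02,0,0,0,255],[0,0,-0.04,0,0,0,255],[0.003,0,-0.06,0,0,0,255],[0.004,0,-0.08,0,0,0,255],[0.005,0,-0.1,0,0,0,255],[0.005,0,-0.115,0,0,0,255],[0.005,0,-0.13,0,0,0,255],[0.005,0,-0.13,0,0,0,255]]]'

```text
time: 6.88
tool_pos: [0.6139, -0.1623, 0.023]
tcp_rot: [0.678, 0.735, -0.0, 0.001]
ft_force: [3.1, -6.1, 2.8]
gripper_width: 0.269
grip_force: 54.3
```

Request:
step_arm --increments '[[[0,0,-0.01,0,0,0,255],[0,0,-0.02,0,0,0,255],[0,0,-0.02,0,0,0,255]]]'

```text
time: 7.25
tool_pos: [0.6138, -0.1623, 0.0236]
tcp_rot: [0.679, 0.735, -0.0, 0.001]
ft_force: [6.0, -5.1, -0.1]
gripper_width: 0.276
grip_force: 53.7
```

Request:
step_arm --increments '[[[0,0,-0.02,0,0,0,200],[0,0,-0.02,0,0,0,170],[0,0,-0.02,0,0,0,120],[0,0,-0.02,0,0,0,90],[0,0,-0.02,0,0,0,90],[0,0,-0.02,0,0,0,90]]]'

```text
time: 8.0
tool_pos: [0.6133, -0.1614, 0.0264]
tcp_rot: [0.678, 0.735, 0.0, -0.0]
ft_force: [-0.9, -0.7, -0.7]
gripper_width: 0.643
grip_force: 0.0
```

Request:
step_arm --increments '[[[0,0,-0.4,0,0,0,90],[0,0,-1,0,0,0,90],[0,0,-1,0,0,0,90]]]'

```text
time: 8.38
tool_pos: [0.6162, -0.1624, 0.1341]
tcp_rot: [0.678, 0.735, 0.003, 0.006]
ft_force: [0.7, 0.6, 0.6]
gripper_width: 0.642
grip_force: 0.0
```

Request:
step_arm --increments '[[[0,-0.5,-0.4,0,0,0,90],[0,-0.8,-0.4,0,0,0,90]]]'

```text
time: 8.62
tool_pos: [0.5335, -0.1684, 0.1688]
tcp_rot: [0.678, 0.735, 0.001, 0.002]
ft_force: [0.1, 0.4, 0.5]
gripper_width: 0.65
grip_force: 0.0
```

Request:
step_arm --increments '[[[0,-0.5,0,0,0,0.071,90],[0,-0.8,0,0,0,0.071,90],[0,-0.8,0,0,0,0.071,90],[0,-0.8,0,0,0,0.071,90]]]'

```text
time: 9.12
tool_pos: [0.4543, -0.1743, 0.1661]
tcp_rot: [0.718, 0.696, 0.0, 0.0]
ft_force: [-0.6, -0.2, -0.8]
gripper_width: 0.647
grip_force: 0.0
```

Run:
```python
from h import *
p,d,m,T,s=wrist("w4")
print(s["time"],s["tool_pos"].round(4),R.from_quat(s["tcp_rot"]).as_matrix().round(3).tolist())
for c,z in{"red":.05,"orange":.02,"yellow":.051}.items():
    for b in blobs(p,c,60):
        e=cv2.approxPolyDP(b,3,True)[:,0]
        if len(e)<14 and e[:,0].min()>120 and e[:,0].max()<520: print(c,cv2.contourArea(b),e.tolist(),onz(m,T,e,z)[:,:2].round(3).tolist())
        if c=="orange" and 150<b[:,0,0].mean()<500:
          M=np.zeros(p.shape[:2],np.uint8);cv2.drawContours(M,[b],-1,1,-1);v,u=np.nonzero(M);o,r=ray(m,T,np.c_[u,v]);q=d[v,u];P=(o+r/(r@(-T[:3,2]))[:,None]*q[:,None])[q>0]
          for lo,hi in((.017,.023),(.046,.054)):
            S=P[(P[:,2]>lo)&(P[:,2]<hi)]
            if len(S)>20: print("z",lo,len(S),cv2.boxPoints(cv2.minAreaRect(S[:,:2].astype(np.float32))).round(3).tolist())
```

```text
9.125 [ 0.4543 -0.1743  0.1661] [[0.031, 1.0, 0.0], [1.0, -0.031, 0.0], [0.0, 0.0, -1.0]]
red 2018.0 [[465, 120], [465, 201], [471, 205], [488, 204], [490, 122]] [[0.591, -0.11], [0.598, -0.186], [0.606, -0.191], [0.626, -0.19], [0.619, -0.11]]
orange 105.5 [[165, 397], [179, 399], [184, 395], [170, 390]] [[0.186, -0.541], [0.214, -0.539], [0.229, -0.524], [0.205, -0.515]]
orange 562.0 [[420, 379], [450, 399], [464, 398], [449, 374]] [[0.603, -0.477], [0.673, -0.553], [0.702, -0.56], [0.651, -0.477]]
orange 3139.5 [[295, 67], [295, 169], [298, 173], [321, 173], [325, 153], [325, 67]] [[0.44, -0.063], [0.437, -0.159], [0.439, -0.163], [0.461, -0.164], [0.465, -0.145], [0.468, -0.064]]
z 0.017 2527 [[0.43700000643730164, -0.1589999943971634], [0.4650000035762787, -0.1599999964237213], [0.4690000116825104, -0.06400000303983688], [0.4399999976158142, -0.06300000101327896]]
z 0.046 628 [[0.43799999356269836, -0.15700000524520874], [0.46299999952316284, -0.15800000727176666], [0.46299999952316284, -0.1379999965429306], [0.4390000104904175, -0.1379999965429306]]
```

View pics/w4.png

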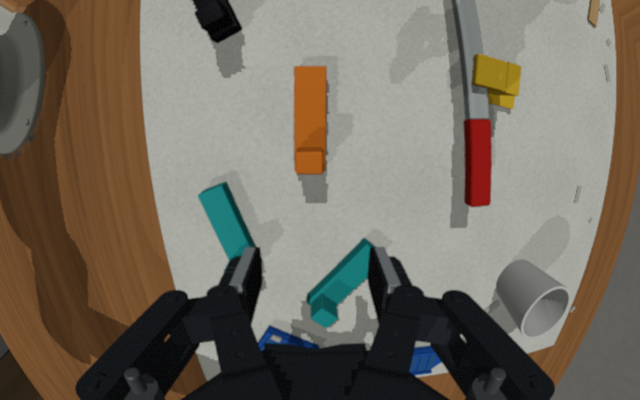

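The wrist view shows the bar held under the hook (handle 478,162; hook 497,75), and the shim at (311,120) with its tab at (310,160), lined up with the tool. Next: grip the tab.

Request:
step_arm --increments '[[[0.13,-0.02,0.4,0,0,0,90],[0.26,-0.04,0.8,0,0,0,90],[0.26,-0.04,0.8,0,0,0,90]]]'

```text
time: 9.55
tool_pos: [0.4491, -0.1466, 0.0824]
tcp_rot: [0.717, 0.697, -0.001, -0.004]
ft_force: [-0.7, 0.2, 1.0]
gripper_width: 0.648
grip_force: 0.0
```

Request:
step_arm --increments '[[[0,0,0.4,0,0,0,90],[0,0,0.62,0,0,0,90],[0,0,0.62,0,0,0,90],[0,0,0.62,0,0,0,90]]]'

```text
time: 10.05
tool_pos: [0.4521, -0.1489, 0.0266]
tcp_rot: [0.718, 0.696, 0.001, 0.001]
ft_force: [0.4, 0.1, 0.0]
gripper_width: 0.644
grip_force: 0.0
```

Request:
step_arm --increments '[[[0,0,0,0,0,0,255],[0,0,0,0,0,0,255],[0,0,0,0,0,0,255],[0,0,0,0,0,0,255],[0,0,0,0,0,0,255]]]' --force 30

```text
time: 10.68
tool_pos: [0.4515, -0.1486, 0.0258]
tcp_rot: [0.718, 0.696, 0.0, 0.001]
ft_force: [0.1, 0.5, 5.9]
gripper_width: 0.275
grip_force: 31.2
```

Request:
step_arm --increments '[[[0,0,-0.2,0,0,0,255],[0.4,0.04,-0.2,0,0,0.03,255],[0.8,0.08,-0.2,0,0,0.055,255],[0.8,0.08,-0.2,0,0,0.055,255]]]'

```text
time: 11.18
tool_pos: [0.4611, -0.0664, 0.044]
tcp_rot: [0.746, 0.665, 0.0, -0.0]
ft_force: [-0.1, -0.1, -1.0]
gripper_width: 0.274
grip_force: 30.3
```

Request:
step_arm --increments '[[[0.35,0.02,0,0,0,0,255],[0.72,0.03,0,0,0,0,255],[0.72,0.03,0,0,0,0,255],[0.72,0.03,0,0,0,0,255]]]'

```text
time: 11.68
tool_pos: [0.4724, 0.0018, 0.044]
tcp_rot: [0.747, 0.664, -0.0, 0.0]
ft_force: [0.3, 0.2, -0.8]
gripper_width: 0.278
grip_force: 30.3
```

Run:
```python
from h import *
p,d,m,T,s=wrist("w5")
print(s["time"],s["tool_pos"].round(4),R.from_quat(s["tcp_rot"]).as_matrix().round(3).tolist(),s["ft_force"])
for c,z in{"orange":.04,"yellow":.056}.items():
    for b in blobs(p,c,60):
        e=cv2.approxPolyDP(b,3,True)[:,0]
        if not(len(e)<14 and e[:,0].min()>120 and e[:,0].max()<560):continue
        print(c,cv2.contourArea(b),e.tolist(),onz(m,T,e,z)[:,:2].round(4).tolist())
        M=np.zeros(p.shape[:2],np.uint8);cv2.drawContours(M,[b],-1,1,-1);v,u=np.nonzero(M);o,r=ray(m,T,np.c_[u,v]);q=d[v,u];P=(o+r/(r@(-T[:3,2]))[:,None]*q[:,None])[q>0]
        print(" z pct",np.percentile(P[:,2],[5,50,95]).round(3))
```

```text
11.675 [0.4724 0.0018 0.044 ] [[0.117, 0.993, -0.001], [0.993, -0.117, -0.001], [-0.001, -0.0, -1.0]] [ 0.26963522  0.21497298 -0.7867725 ]
orange 11686.5 [[284, 86], [291, 295], [340, 294], [337, 245], [341, 243], [344, 87]] [[0.469, 0.0886], [0.4565, -0.0238], [0.4845, -0.0264], [0.4855, 0.0055], [0.4877, 0.0065], [0.4965, 0.0849]]
 z pct [0.037 0.038 0.068]
```

View pics/w5.png

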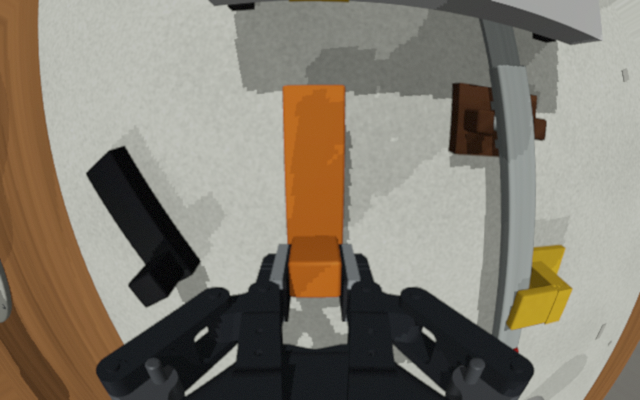

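Shim held straight, nose at (314,86). The yellow mark on the plate's front face just shows at the top edge, around (319,1). I'll measure its sideways offset from the saved picture.

Run:
```python
from h import *
p=cv2.imread("pics/w5.png")[:,:,::-1].copy()
h=cv2.cvtColor(p,cv2.COLOR_RGB2HSV)
for r in range(4):
    c=np.nonzero((h[r,:,0]>18)&(h[r,:,0]<34)&(h[r,:,1]>120)&(np.arange(640)>200)&(np.arange(640)<450))[0];print(r,c[[0,-1]] if len(c) else None)
s=robot.state();m=robot.camera_model("wrist");T=np.eye(4);T[:3,:3]=R.from_quat(s["tcp_rot"]).as_matrix();T[:3,3]=s["tool_pos"];G=T@m["hand_eye"]
Ti=np.linalg.inv(T)
f=lambda uv,z:(np.c_[onz(m,G,uv,z),np.ones(len(uv))]@Ti.T)[:,:3].round(4).tolist()
print("mark z26..56 in tool",f([[290,0],[348,0]],.026),f([[290,0],[348,0]],.040))
print("shim nose,sides",f([[284,86],[344,87],[287,200],[343,200]],.04))
```

```text
0 [290 348]
1 [343 347]
2 None
3 None
mark z26..56 in tool [[0.1329, -0.0121, 0.018], [0.1332, 0.0176, 0.018]] [[0.1282, -0.0109, 0.004], [0.1284, 0.0161, 0.004]]
shim nose,sides [[0.0858, -0.0136, 0.004], [0.0853, 0.0142, 0.004], [0.0301, -0.0131, 0.004], [0.0302, 0.0148, 0.004]]
```

Request:
step_arm --increments '[[[0,0.025,0.1,0,0,0,255],[0,0.025,0.18,0,0,0,255],[0.2,0.025,0.18,0,0,0,255],[0.4,0.025,0.18,0,0,0,255],[0.55,0.025,0.18,0,0,0,255],[0.7,0.025,0.18,0,0,0,255],[0.7,0.025,0.18,0,0,0,255]]]'

```text
time: 12.6
tool_pos: [0.4833, 0.0726, 0.026]
tcp_rot: [0.747, 0.665, -0.0, -0.0]
ft_force: [-0.4, -0.6, -1.2]
gripper_width: 0.274
grip_force: 30.6
```

Request:
step_arm --increments '[[[0.02,0,0,0,0,0,255],[0.04,0,0,0,0,0,255],[0.06,0,0,0,0,0,255],[0.08,0,0,0,0,0,255],[0.09,0,0,0,0,0,255],[0.09,0,0,0,0,0,255]]]'

```text
time: 13.35
tool_pos: [0.4844, 0.0809, 0.0263]
tcp_rot: [0.747, 0.664, 0.0, 0.0]
ft_force: [-0.8, 1.1, -1.5]
gripper_width: 0.273
grip_force: 30.6
```

Free so far (nose about 32 mm in). Now feel for the stop in 3 mm calls.

Request:
step_arm --increments '[[[0.01,0,0,0,0,0,255],[0.02,0,0,0,0,0,255],[0.03,0,0,0,0,0,255],[0.03,0,0,0,0,0,255]]]'

```text
time: 13.85
tool_pos: [0.4847, 0.0839, 0.0263]
tcp_rot: [0.747, 0.664, -0.0, -0.0]
ft_force: [-0.2, 0.1, -1.2]
gripper_width: 0.274
grip_force: 30.6
```

Request:
step_arm --increments '[[[0.01,0,0,0,0,0,255],[0.02,0,0,0,0,0,255],[0.03,0,0,0,0,0,255],[0.03,0,0,0,0,0,255]]]'

```text
time: 14.35
tool_pos: [0.4851, 0.0868, 0.0263]
tcp_rot: [0.747, 0.664, -0.0, -0.0]
ft_force: [-0.6, -0.3, -1.5]
gripper_width: 0.28
grip_force: 30.6
```

Request:
step_arm --increments '[[[0.01,0,0,0,0,0,255],[0.02,0,0,0,0,0,255],[0.03,0,0,0,0,0,255],[0.03,0,0,0,0,0,255]]]'

```text
time: 14.85
tool_pos: [0.4855, 0.0899, 0.0263]
tcp_rot: [0.747, 0.664, 0.0, -0.0]
ft_force: [-0.4, 0.9, -1.5]
gripper_width: 0.277
grip_force: 30.6
```

Request:
step_arm --increments '[[[0.01,0,0,0,0,0,255],[0.02,0,0,0,0,0,255],[0.03,0,0,0,0,0,255],[0.03,0,0,0,0,0,255]]]'

```text
time: 15.35
tool_pos: [0.4857, 0.0912, 0.0265]
tcp_rot: [0.748, 0.664, -0.001, 0.001]
ft_force: [-2.0, -6.2, 1.9]
gripper_width: 0.273
grip_force: 31.0
```

Contact: −6 N along the push, with the nose about 42 mm in (within 35–53). Relieve, release and rise.

Request:
step_arm --increments '[[[-0.01,0,0.003,0,0,0,255],[-0.01,0,0.005,0,0,0,200],[-0.01,0,0.005,0,0,0,150],[-0.01,0,0.005,0,0,0,110],[-0.01,0,0.005,0,0,0,90],[-0.01,0,0.005,0,0,0,90],[-0.01,0,-0.3,0,0,0,90],[-0.01,0,-0.6,0,0,0,90]]]'

```text
time: 16.35
tool_pos: [0.4853, 0.0918, 0.0866]
tcp_rot: [0.747, 0.664, -0.0, -0.0]
ft_force: [0.6, -0.7, -0.7]
gripper_width: 0.646
grip_force: 0.0
```

Request:
step_arm --increments '[[[-0.4,0,-0.5,0,0,0,90],[-1,0,-0.9,0,0,0,90],[-1,0,-0.9,0,0,0,90],[-1,0,-0.9,0,0,0,90]]]'

```text
time: 16.85
tool_pos: [0.4741, -0.0077, 0.1762]
tcp_rot: [0.748, 0.664, 0.0, -0.0]
ft_force: [0.7, 0.5, -1.2]
gripper_width: 0.646
grip_force: 0.0
```

Run:
```python
from h import *
p,d,m,T,s=wrist("w6")
print(s["time"],s["tool_pos"].round(4),s["ft_force"])
```

```text
16.85 [ 0.4741 -0.0077  0.1762] [ 0.70225972  0.50705316 -1.23252157]
```

View pics/w6.png

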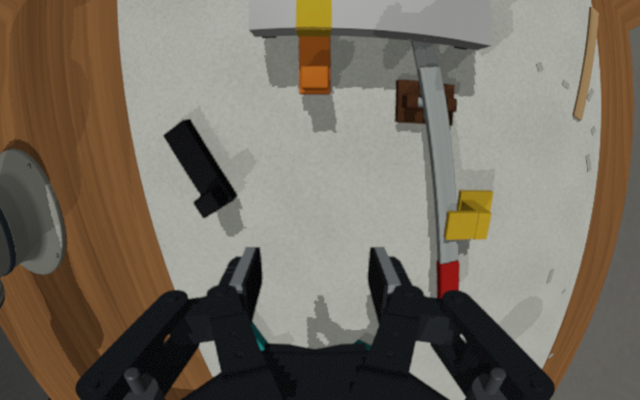

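The shim sits straight under the yellow mark (tab at 314,80 below the mark at 313,15), and the bar is still hooked. Going back to the handle at the release pose.

Request:
step_arm --increments '[[[-0.4,0.4,0,0,0,0,90],[-0.68,0.78,0,0,0,0,90]]]'

```text
time: 17.15
tool_pos: [0.5439, -0.0836, 0.1744]
tcp_rot: [0.747, 0.665, -0.001, -0.001]
ft_force: [0.5, 0.6, 0.6]
gripper_width: 0.652
grip_force: 0.0
```

Request:
step_arm --increments '[[[-0.4,0.4,0,0,0,-0.06,90],[-0.68,0.78,0,0,0,-0.126,90],[-0.68,0.78,0,0,0,-0.126,90],[-0.68,0.78,0,0,0,-0.126,90]]]'

```text
time: 17.65
tool_pos: [0.6126, -0.1593, 0.1743]
tcp_rot: [0.678, 0.735, -0.0, -0.002]
ft_force: [0.5, 0.3, 1.1]
gripper_width: 0.647
grip_force: 0.0
```

Request:
step_arm --increments '[[[0,0,0.5,0,0,0,90],[0,0,0.9,0,0,0,90],[0,0,0.9,0,0,0,90]]]'

```text
time: 18.02
tool_pos: [0.6101, -0.1585, 0.0823]
tcp_rot: [0.678, 0.735, -0.001, -0.004]
ft_force: [0.1, 0.8, -0.1]
gripper_width: 0.644
grip_force: 0.0
```

Request:
step_arm --increments '[[[-0.015,0,0.3,0,0,0,90],[-0.015,0,0.59,0,0,0,90],[-0.015,0,0.59,0,0,0,90],[-0.015,0,0.59,0,0,0,90]]]'

```text
time: 18.52
tool_pos: [0.6142, -0.1624, 0.0304]
tcp_rot: [0.678, 0.735, 0.001, 0.002]
ft_force: [-0.1, 0.3, 0.2]
gripper_width: 0.645
grip_force: 0.0
```

Request:
step_arm --increments '[[[0,0,0,0,0,0,255],[0,0,0,0,0,0,255],[0,0,0,0,0,0,255],[0,0,0,0,0,0,255],[0,0,0,0,0,0,255]]]' --force 50

```text
time: 19.15
tool_pos: [0.6141, -0.1627, 0.029]
tcp_rot: [0.678, 0.735, 0.001, 0.001]
ft_force: [0.6, 0.0, 5.5]
gripper_width: 0.271
grip_force: 52.5
```

Request:
step_arm --increments '[[[0,0,0.03,0,0,0,255],[-0.002,0,0.06,0,0,0,255],[-0.003,0,0.09,0,0,0,255],[-0.004,0,0.12,0,0,0,255],[-0.005,0,0.15,0,0,0,255],[-0.005,0,0.165,0,0,0,255],[-0.005,0,0.165,0,0,0,255]]]'

```text
time: 20.02
tool_pos: [0.6147, -0.1638, 0.0137]
tcp_rot: [0.679, 0.734, 0.001, 0.002]
ft_force: [-0.2, -2.0, 9.3]
gripper_width: 0.273
grip_force: 53.0
```

Request:
step_arm --increments '[[[0.002,-0.075,0,0,0,0.022,255],[0.005,-0.15,0,0,0,0.045,255],[0.012,-0.225,0,0,0,0.067,255],[0.021,-0.297,0,0,0,0.089,255],[0.033,-0.37,0,0,0,0.111,255],[0.045,-0.433,0,0,0,0.13,255],[0.045,-0.433,0,0,0,0.13,255]]]'

```text
time: 20.9
tool_pos: [0.57, -0.1627, 0.0131]
tcp_rot: [0.749, 0.662, 0.0, 0.001]
ft_force: [-1.8, -2.4, 8.7]
gripper_width: 0.265
grip_force: 52.6
```

Run:
```python
from h import *
p,d,m,T,s=wrist("w7")
print(s["time"],s["tool_pos"].round(4),s["ft_force"])
```

```text
20.9 [ 0.57   -0.1627  0.0131] [-1.82427689 -2.44504371  8.66497471]
```

View pics/w7.png

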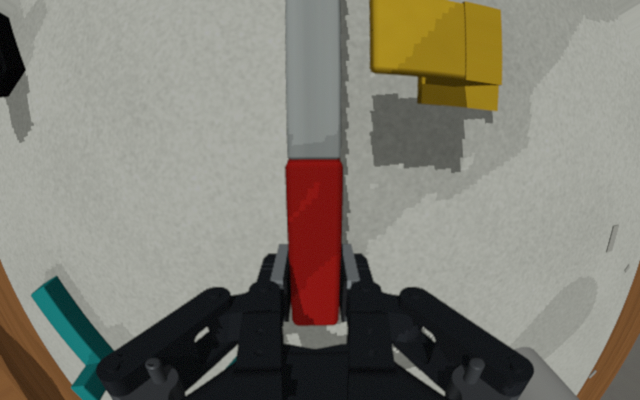

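The bar is straight and clear of the hook (bar's right edge at 341, hook end at 371). Let the plate down slowly.

Request:
step_arm --increments '[[[0,0,-0.03,0,0,0,255],[0.005,0,-0.065,0,0,0,255],[0.01,0,-0.1,0,0,0,255],[0.013,0,-0.135,0,0,0,255],[0.017,0,-0.17,0,0,0,255],[0.02,0,-0.205,0,0,0,255],[0.025,0,-0.24,0,0,0,255],[0.028,0,-0.27,0,0,0,255]]]'

```text
time: 21.95
tool_pos: [0.5699, -0.1594, 0.0382]
tcp_rot: [0.75, 0.662, -0.0, 0.0]
ft_force: [-2.0, -5.0, 4.1]
gripper_width: 0.269
grip_force: 52.1
```

Request:
step_arm --increments '[[[0.002,0,-0.015,0,0,0,255],[0.004,0,-0.03,0,0,0,255],[0.006,0,-0.045,0,0,0,255],[0.008,0,-0.06,0,0,0,255],[0.01,0,-0.07,0,0,0,255],[0.01,0,-0.07,0,0,0,255]]]'

```text
time: 22.7
tool_pos: [0.5701, -0.1579, 0.0449]
tcp_rot: [0.75, 0.662, 0.0, -0.0]
ft_force: [-1.1, -3.7, 5.2]
gripper_width: 0.273
grip_force: 52.2
```

Request:
step_arm --increments '[[[0.002,0,-0.01,0,0,0,255],[0.003,0,-0.02,0,0,0,255],[0.004,0,-0.03,0,0,0,255],[0.004,0,-0.03,0,0,0,255]]]'

```text
time: 23.2
tool_pos: [0.5699, -0.1574, 0.0472]
tcp_rot: [0.75, 0.662, -0.0, -0.001]
ft_force: [-0.2, -1.4, 1.0]
gripper_width: 0.268
grip_force: 51.7
```

Request:
step_arm --increments '[[[0,0,-0.005,0,0,0,255],[0,0,-0.01,0,0,0,255],[0,0,-0.01,0,0,0,255]]]'

```text
time: 23.58
tool_pos: [0.5696, -0.1572, 0.048]
tcp_rot: [0.749, 0.662, -0.0, -0.001]
ft_force: [0.3, -0.1, -1.6]
gripper_width: 0.271
grip_force: 51.4
```

Plate is on the shim and the handle load is near zero. Release and rise.

Request:
step_arm --increments '[[[0,0,0,0,0,0,200],[0,0,0,0,0,0,150],[0,0,0,0,0,0,110],[0,0,0,0,0,0,90],[0,0,0,0,0,0,90],[0,0,0,0,0,0,90],[0,0,-0.4,0,0,0,90],[0,0,-0.8,0,0,0,90]]]'

```text
time: 24.58
tool_pos: [0.5696, -0.1576, 0.129]
tcp_rot: [0.75, 0.662, -0.0, -0.001]
ft_force: [0.0, 0.2, -0.9]
gripper_width: 0.644
grip_force: 0.0
```

Request:
step_arm --increments '[[[-0.2,-0.4,-0.3,0,0,0,90],[-0.2,-0.9,-0.6,0,0,0,90],[-0.2,-0.9,-0.6,0,0,0,90],[-0.2,-0.9,-0.6,0,0,0,90],[-0.2,-0.9,-0.6,0,0,0,90]]]'

```text
time: 25.2
tool_pos: [0.4785, -0.1662, 0.187]
tcp_rot: [0.749, 0.662, -0.001, -0.001]
ft_force: [0.9, -0.3, 0.2]
gripper_width: 0.647
grip_force: 0.0
```

Run:
```python
from h import *
p,d,m,T,s=wrist("w8")
print(s["time"],s["tool_pos"].round(4),s["ft_force"])
pt,dt=robot.read_camera("top");mt=robot.camera_model("top")
o,r=ray(mt,mt["T"],np.stack(np.meshgrid(np.arange(640),np.arange(400)),-1).reshape(-1,2));P=(o+r*dt.reshape(-1,1)).reshape(400,640,3)
O=np.array([.543,.121]);x=np.array([.1175,.993]);y=np.array([-.993,.1175])
q=P[:,:,:2]-O;sx=q@x;sy=q@y
A=(sx>.008)&(sx<.225)&(abs(sy)<.1)&(P[:,:,2]>.03)&(P[:,:,2]<.057)&(pt.min(-1)>110)
c=np.linalg.lstsq(np.c_[sx[A],sy[A],np.ones(A.sum())],P[:,:,2][A],rcond=None)[0];print("plate plane slope x,y, front top z",c,A.sum())
for b in blobs(pt,"red",60):
    M=np.zeros((400,640),np.uint8);cv2.drawContours(M,[b],-1,1,-1);k=M>0;print("red",np.median(P[k],0),np.median(sx[k]),np.median(sy[k]))
```

```text
25.2 [ 0.4785 -0.1662  0.187 ] [ 0.92493862 -0.32757     0.22383404]
plate plane slope x,y, front top z [-0.00046826  0.00214556  0.04812678] 3056
red [ 0.56917668 -0.12737544  0.06213898] -0.24260274127250941 -0.05595921155413619
```

View pics/w8.png

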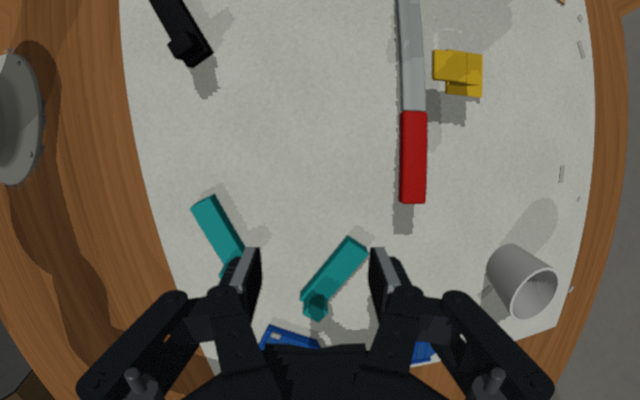

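The bar rests free of the hook (handle at 413,157; hook at 458,72), with the handle top about 62 mm high. The plate's slope is about 0.0005, so it is level. Handing in.

```bash
python3 -c "
from workcell import robot
print(robot.sign_off())"
```

```text
the job is handed in; nothing more can be done
None
```

The job is handed in, though sign-off returned no verdict: the plate measures level on the shim, the shim was felt against the stop at about 6 N, and the bar rests on its fulcrum clear of the hook.

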